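# Check a glass marble under the loupe, then hold its tray level over the light panel

## Robot

A 6-joint arm with a two-finger parallel gripper is mounted at the origin on the work surface. World frame = base frame: x ahead of the robot, y to its left, z up, the work surface at z = 0. Lengths are in m, angles in rad, forces in N, time in s.
With the tool pointing down it reaches from about 0.25 to 0.775 m from the base axis. Payload 4 kg.
Tool frame: the origin (TCP) lies at the very end of the fingers, on their centre line; the grasp point (between the pads) lies 19 mm behind it; z points along the fingers, y is the line along which they close (so a half turn about z gives the same grasp; the last joint's range is limited). The gripper opens to 94 mm and grips with 3 to 60 N. Pads are 16 mm wide; open, the fingers measure 119 mm over their backs; the gripper's body (75 mm by 177 mm) begins 78 mm behind the grasp point.
Start: joints at [1.051, 0.087, 1.371, -0, 1.684, -0.103], TCP at [0.223, 0.503, 0.166] pointing down, gripper open.
Joint ranges: [-3.1, 3.1], [-0.76, 2.03], [0.27, 2.55], [-1.08, 4.22], [0.17, 2.65], [-2.57, 2.57]. Speed limits (rad/s): [2.79, 2.79, 3.14, 3.14, 3.14, 3.14].

## Interface

Orientations are given as [roll, pitch, yaw] about the fixed x, y, z axes, in that order (R = Rz(yaw) Ry(pitch) Rx(roll)).
In Python, from bench import robot, vision gives the robot as it stands.
- The arm moves only by the shell command python3 -m crank 'ROWS'. ROWS is JSON, a list of rows, each a list of 3 entries, a list of its own where there are three numbers: the closure, from 0 (fully open) to 1 (shut), then the shift along the tool's x, y, z in m, then the turn, a rotation vector about the tool's x, y, z in degrees. A call has 1 to 8 rows; each row shifts and turns the commanded pose from where the row before left it, along the tool's axes as they then stand; what a row does not reach is not made up. A row lasts 1/10 s, in which the tool goes at most 50 mm and 8.59 degrees, less where a joint would pass 70% of its speed; a pose out of reach is approached as far as the arm can. A call with a gripper value outside its range is refused whole. The fingers move at their own pace and stop on an object; the grip force is fixed at half the most. Time passes only in rows, so rows that do not move let the fingers close. It gives the time, the measured TCP pose, the force, the opening and the grip force at its end, in the units of the state.
- robot.get_obs(): the state, without advancing time (a new reading comes with each control period).
- vision.snapshot(name): name is "scene" or "top" or "wrist"; returns a dict with "color" (384x512x3 uint8, red, green, blue), "z_map" (384x512 float32, m along the optical axis (not along the pixel's ray), 0 where there is no reading), "fx", "fy", "cx", "cy" (pixels), "R" (3x3) and "t" (3): a world point X has camera coordinates R X + t. Camera axes: x right, y down, z forward; pixel columns grow to the right and rows downward; lengths in m; the calibration is good to about 2 mm. A picture is of the moment at which its call begins.
- robot.close_job(): hands the job in; it is judged then, once.
The state is a dict: "time": time; "joint_positions": joint angles; "qvel": joint speeds; "joint_torque": joint torques, N m; "tool_pos": TCP position; "ee_rot": TCP orientation; "wrist_force": force on the tool from outside, world axes, zero at the start; "wrist_torque": the same for the moment, N m; "width": finger opening in m; "finger_force": force on a finger pad.
Only numpy, scipy, OpenCV 4.12 (cv2) and the standard library are available. Lean on these libraries where they do the work, as an engineer would, in place of code of your own. Each camera call takes 0.05 s, during which the arm holds its last target. There are 200 camera calls.

## Task

Slide the inspection stage by its black knob until the yellow pointer stands over the red dot and pause there for about a second, then slide it until the pointer stands over the blue dot and let it rest there. Leave the stage at the blue dot, lift the orange tray with the blue marble by its wooden grip, carry it to the white light panel (not the black slate) and finish while still holding it there, level, centred over the panel with its underside about 10 cm above it. The marble must never leave its pocket, and the other things on the bench stay as they are.

Things in the scene. Friction and masses are not known exactly. Their poses are not given: they have to be found in the camera images.
- knob_grip (a point): Black round knob standing upright on the stage's deck, 22 mm in diameter, its top 46 mm above the deck; this point is on its axis, 30 mm above the deck (74 mm above the table). Gripped here from above it moves the deck. The point's x and y axes are the stage's x and y slide directions.
- slide_x (a joint): Lower slide of the stage, m, along the stage's own x axis; 0 at the start, runs from -0.06 to 0.06. Slides level against about 1.5 N of friction and stays where it is left.
- slide_y (a joint): Upper slide of the stage, m, along the stage's own y axis; 0 at the start, runs from -0.06 to 0.06. Same friction; both slides move freely together, and the deck does not turn.
- red_mark (a point): Centre of the red dot, 14 mm in diameter, on the aluminium deck, 44 mm above the table. Moves with the deck.
- blue_mark (a point): Centre of the blue dot, 14 mm in diameter, on the same deck. Moves with the deck.
- pointer_tip (a point): Tip of the fixed yellow pointer, about 5 mm above the deck. Its 6 mm rod runs 26 mm above the deck on the far and +y sides of the stage, and belongs to a steel post on the stage's far side, which also carries a loupe (lens 58 mm across, underside 126 mm above the table) over the deck. At the red dot the loupe is above the marble; at the blue dot the tray is clear of it and can be lifted straight up.
- tray_grip (a point): Centre of the upright wooden grip in the middle of the orange tray, 40 mm above the tray's underside. The grip is 26 mm long along this point's x axis, 12 mm thick along its y axis and rises to 56 mm above the underside. The tray, 130 mm (x) by 70 mm (y) by 10 mm, 0.12 to 0.2 kg, lies loose on the deck between corner fences 6 mm high with 1.5 mm play; it moves with the deck. The deck is 44 mm above the table.
- pocket (a point): Centre of the floor of the tray's round pocket that holds the marble, 42 mm from the middle of the tray along its x axis. Pocket 25 mm across and 3 mm deep, flat floor, 7 mm above the tray's underside. A like pocket at the tray's other end is empty.
- marble_center (a point): Centre of the blue glass marble, 26 mm in diameter, 23 g, loose in the pocket; it rolls out if the tray is tipped past about 40 degrees or jerked.
- light_panel_top (a point): Centre of the top of the white light panel, a flat plate 140 by 120 mm, 12 mm high, fixed on the bench to one side of the stage.
- slate_top (a point): Centre of the top of the black slate plate of the same size, on the other side of the stage; not to be used.
- frit_jar: Bystander: amber glass jar with green cap, 56 mm across, 70 mm high; origin at its underside.
- wire_spool: Bystander: copper spool 56 mm across, 33 mm high; origin at its underside.
- marver: Bystander: spatula lying flat.
- driver: Bystander: screwdriver lying flat.
- bead_bowl: Bystander: blue bowl 90 mm across, 35 mm high.
- wood_block: Bystander: dark wood block 90 by 50 by 35 mm.

How it is judged:
On the way, in this order (a step that is already met when the one before it is completed fails the run):
1. the pointer stands over the red dot, the stage at rest, the tray on it (horizontal distance between pointer_tip and red_mark below 0.006 m and height (world z) of tray_grip below 0.095 m and velocity of joint slide_x between -0.01 and 0.01 m/s and velocity of joint slide_y between -0.01 and 0.01 m/s), for 0.3 s.
2. the pointer stands over the blue dot, the stage at rest, the tray on it (horizontal distance between pointer_tip and blue_mark below 0.006 m and height (world z) of tray_grip below 0.095 m and velocity of joint slide_x between -0.01 and 0.01 m/s and velocity of joint slide_y between -0.01 and 0.01 m/s), for 0.3 s.
3. the tray is lifted off the stage with the marble in its pocket (height (world z) of tray_grip above 0.115 m and distance between marble_center and pocket below 0.02 m), for 0.1 s.
At the end, for the whole second after the job is handed in: The fingers grip the tray (over 1 N): it is held level (within 0.12 rad) with its grip within 35 mm of the light panel's centre seen from above and its underside 60 to 150 mm above the panel, the marble in its pocket, and the stage left with the pointer within 12 mm of the blue dot's centre (contact force between the fingers and tray above 1 N and horizontal distance between tray_grip and light_panel_top below 0.035 m and height (world z) of tray_grip between 0.112 and 0.202 m and angle between tray_grip's own z axis and vertical below 0.12 rad and distance between marble_center and pocket below 0.02 m and z of marble_center in the frame of pocket above 0.01 m and horizontal distance between pointer_tip and blue_mark below 0.012 m); the arm keeps its last pose, push and grip.
It fails at once if the marble leaves its pocket (distance between marble_center and pocket above 0.02 m).
It fails at once if a bystander is disturbed (distance of any of frit_jar, wire_spool, marver, driver, bead_bowl, wood_block from where it was at the start of the episode above 0.03 m).
It also fails if it takes over 72 s, if anything falls off the work surface, if the arm or the gripper's body presses on something with over 40 N, if the wrist force passes 120 N, or if a joint passes its speed limit or range.

## Working session

There is one attempt and no reset: what is moved stays moved. The work goes in short steps, Python scripts to look and compute and a shell command to move; the robot and the scene stay as the last step left them, time stands still between calls to the robot, and variables do not carry over. Pictures are saved under pics/ and viewed, at most 10 in all, crops included, and the job is handed in when it is done.

```bash
mkdir -p pics; ls; cat > h.py <<'E'
import numpy as np, cv2
from bench import robot, vision
def snap(n,f=None):
    s=vision.snapshot(n)
    if f: cv2.imwrite('pics/'+f,s['color'][:,:,::-1])
    return s
def ray(s,u,v,z):
    d=s['R'].T@np.array([(u-s['cx'])/s['fx'],(v-s['cy'])/s['fy'],1]); c=-s['R'].T@s['t']
    return c+d*(z-c[2])/d[2]
def pt(s,u,v):
    z=s['z_map'][int(v),int(u)]
    return s['R'].T@(np.array([(u-s['cx'])/s['fx']*z,(v-s['cy'])/s['fy']*z,z])-s['t'])
def proj(s,X):
    p=s['R']@np.array(X)+s['t']; return s['fx']*p[0]/p[2]+s['cx'],s['fy']*p[1]/p[2]+s['cy']
E
python3 - <<'E'
from h import *
a=snap('top','top.png');b=snap('scene','scene.png')
for s in(a,b): print(-s['R'].T@s['t'],s['fx'])
print(robot.get_obs())
E
```

```text
pics
[ 4.10241821e-01 -2.91575324e-04  1.22933648e+00] 365.97235386923563
[ 1.21765621 -0.22648371  0.56520581] 349.13995961806273
{'time': 0.1, 'joint_positions': array([ 1.05091991e+00,  8.79100622e-02,  1.37207047e+00, -2.80127036e-05,
        1.68360807e+00, -1.03063044e-01]), 'qvel': array([ 7.69924752e-05, -1.45077111e-03, -2.84359331e-03,  1.45118166e-03,
       -8.77763057e-04,  7.02477167e-04]), 'joint_torque': array([ 2.19525493e-03, -3.41251230e+01, -3.03302979e+01,  7.20100547e-02,
        3.04641528e-02, -1.09172659e-04]), 'tool_pos': array([0.22238011, 0.50241977, 0.16492204]), 'ee_rot': array([-3.13960443e+00, -1.77651171e-04,  2.72477598e+00]), 'wrist_force': array([0.15334567, 0.17953454, 0.37866896]), 'wrist_torque': array([ 0.02889981,  0.03402073, -0.0160164 ]), 'finger_force': 0.0, 'width': 0.09391855136327272}
```

View pics/top.png

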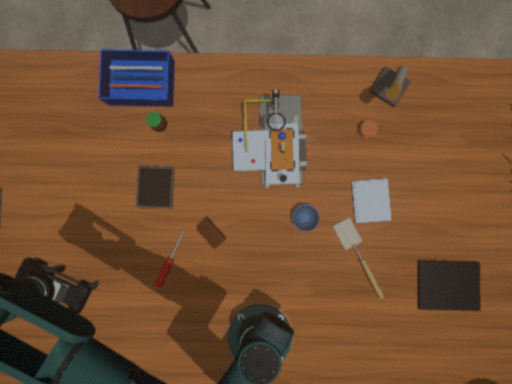

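View pics/scene.png

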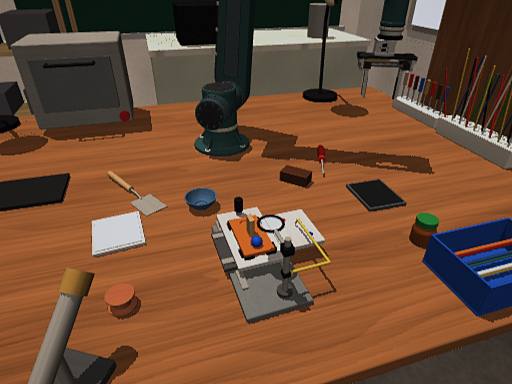

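The top view shows the stage at about (275,150). The knob is at (282,178), the red dot at (254,160), the blue dot at (240,140) and the pointer tip near (246,150). The panel is at (372,200) on the right and the slate at (155,187). The image's up direction should be +x and its left +y.

```bash
python3 - <<'E'
from h import *
a=snap('top');b=snap('scene')
c=cv2.resize(a['color'][80:200,215:400],None,fx=4,fy=4,interpolation=cv2.INTER_CUBIC)
cv2.imwrite('pics/c1.png',c[:,:,::-1])
def blob(s,m,x0,x1,y0,y1):
    k=np.zeros(m.shape,bool);k[y0:y1,x0:x1]=1;v,u=np.nonzero(m&k);return u.mean(),v.mean(),len(u)
C=a['color'].astype(int);R,G,B=C[...,0],C[...,1],C[...,2]
for n,m,w,z in[('red',(R>G+60)&(R>B+60),(234,262,130,170),.044),('blue',(B>R+40)&(B>G+25),(234,262,130,170),.044),('knob',(R+G+B<150),(270,300,168,190),.09),('tray',(R>G+50)&(R>B+80)&(R>140),(268,300,120,175),.054),('panel',(R>150)&(B>150),(345,400,170,230),.012),('marble',(B>R+40),(270,300,120,150),.064)]:
    q=blob(a,m,*w);print(n,q,ray(a,q[0],q[1],z))
m=((R>150)&(B>150)).astype(np.uint8);m[:,:345]=0;m[:170]=0;m[230:]=0;m[:,400:]=0
print(cv2.minAreaRect(np.argwhere(m)[:,::-1].astype(np.float32)))
m=((R>G+50)&(R>B+80)&(R>140)).astype(np.uint8);m[:,:268]=0;m[:120]=0;m[175:]=0;m[:,300:]=0
print(cv2.minAreaRect(np.argwhere(m)[:,::-1].astype(np.float32)))
E
```

```text
red (np.float64(252.8), np.float64(160.6), 5) [0.57417006 0.03296788 0.044     ]
blue (np.float64(239.88888888888889), np.float64(139.72222222222223), 18) [0.64184918 0.07649503 0.044     ]
knob (np.float64(281.5), np.float64(177.5), 2) [ 0.51648408 -0.05900255  0.09      ]
tray (np.float64(281.125), np.float64(151.91666666666666), 24) [ 0.6027232  -0.05824804  0.054     ]
panel (np.float64(372.12027756360834), np.float64(200.6792598303778), 1297) [ 0.45220583 -0.36560146  0.012     ]
marble (np.float64(281.7096774193548), np.float64(135.29032258064515), 31) [ 0.65481435 -0.05872323  0.064     ]
((371.6931457519531, 200.31724548339844), (40.443153381347656, 34.21474075317383), 85.2363510131836)
((282.11065673828125, 149.15928649902344), (33.45906066894531, 16.03108024597168), 86.18592071533203)
```

View pics/c1.png

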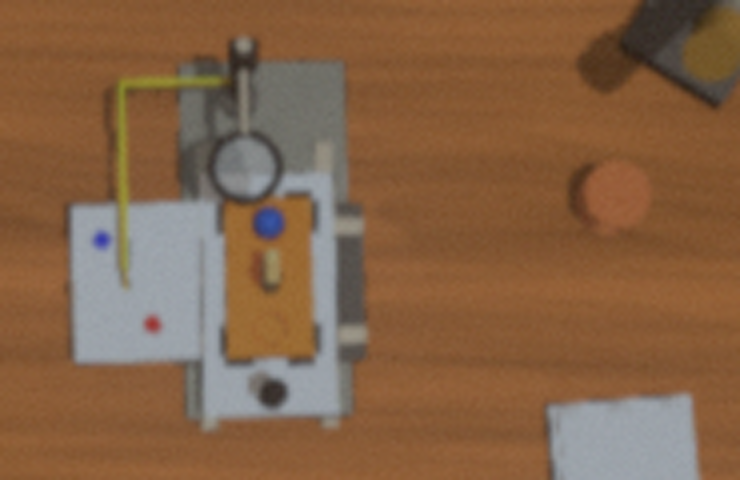

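The crop (4x, offset 215,80) puts the pointer tip at about (126,287), red at (152,324), blue at (101,240), the knob at (272,392) and the grip at (271,268). The stage is turned only a few degrees. I'll move above it and look with the wrist camera.

```bash
python3 -m crank '[[0,[-0.03,-0.025,-0.017],[0,0,0]],[0,[-0.03,-0.025,-0.017],[0,0,0]],[0,[-0.03,-0.025,-0.017],[0,0,0]],[0,[-0.03,-0.025,-0.017],[0,0,0]],[0,[-0.03,-0.025,-0.017],[0,0,0]],[0,[-0.03,-0.025,-0.017],[0,0,0]],[0,[-0.03,-0.025,-0.017],[0,0,0]],[0,[-0.03,-0.025,-0.017],[0,0,0]]]'
python3 -m crank '[[0,[-0.03,-0.025,0],[0,0,0]],[0,[-0.03,-0.025,0],[0,0,0]],[0,[-0.03,-0.025,0],[0,0,0]],[0,[-0.03,-0.025,0],[0,0,0]],[0,[-0.03,-0.025,0],[0,0,0]],[0,[-0.03,-0.025,0],[0,0,0]],[0,[-0.03,-0.025,0],[0,0,0]],[0,[-0.03,-0.025,0],[0,0,0]]]'
python3 -m crank '[[0,[0,0,0],[0,0,-8]],[0,[0,0,0],[0,0,-8]],[0,[0,0,0],[0,0,-8]],[0,[0,0,0],[0,0,0]],[0,[0,0,0],[0,0,0]]]'
python3 - <<'E'
from h import *
a=snap('wrist','w1.png'); c=-a['R'].T@a['t']; o=robot.get_obs(); print(c,a['R'][2],a['fx'],o['tool_pos'],o['ee_rot'])
E
```

```text
time: 1.0
tool_pos: [0.3614, 0.2214, 0.3026]
ee_rot: [3.141, 0.0, 2.725]
wrist_force: [0.3, 0.4, -0.4]
width: 0.0939
finger_force: 0.0
time: 1.8
tool_pos: [0.5, -0.0587, 0.3018]
ee_rot: [3.141, -0.0, 2.725]
wrist_force: [1.1, 0.2, 0.1]
width: 0.0941
finger_force: 0.0
time: 2.3
tool_pos: [0.4996, -0.0571, 0.3018]
ee_rot: [3.141, -0.0, 3.141]
wrist_force: [-0.2, -0.3, -0.5]
width: 0.094
finger_force: 0.0
[ 0.42606615 -0.05757228  0.52115973] [ 2.54798623e-01 -1.94289722e-04 -9.66994118e-01] 301.97845729699475 [ 0.49956307 -0.05707138  0.30188166] [ 3.14147864e+00 -1.37750497e-04  3.14139758e+00]
```

View pics/w1.png

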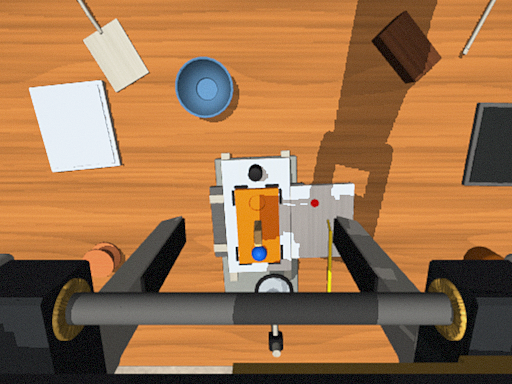

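In the wrist view down is +x and right is +y. The knob is at (255,173), red at (315,203), the tip at about (329,222), the marble at (260,254) and the panel at (75,127). A finger hides the blue dot. I'll measure here.

```bash
cat >> h.py <<'E'
def cen(m,w):
    k=np.zeros(m.shape,bool);k[w[2]:w[3],w[0]:w[1]]=1;v,u=np.nonzero(m&k);return (u.mean(),v.mean(),len(u)) if len(u) else (0,0,0)
def chan(s):
    C=s['color'].astype(int);return C[...,0],C[...,1],C[...,2]
E
python3 - <<'E'
from h import *
a=snap('wrist');R,G,B=chan(a)
for n,m,w,z in[('red',(R>G+80)&(R>B+80),(300,326,192,215),.044),('knob',(R+G+B<120),(240,272,160,186),.085),('marble',(B>R+60),(248,275,240,268),.067),('panel',(R>150)&(B>150),(20,125,75,175),.012)]:
    q=cen(m,w);print(n,np.round(q,1),ray(a,q[0],q[1],z).round(4))
y=(R>120)&(G>110)&(B<80);y[:, :322]=0;y[:,:]&=True;y[:210]=0;y[290:]=0;y[:,336:]=0
v,u=np.nonzero(y);i=np.argsort(v)[:4];print('tip',u[i],v[i],ray(a,u[i].mean(),v.min(),.049),ray(a,330,280,.07))
m=((R>G+50)&(R>B+100)&(R>140)).astype(np.uint8)
k=np.zeros_like(m);k[186:268,232:282]=1;r=cv2.minAreaRect(np.argwhere(m&k)[:,::-1].astype(np.float32))
print(r);P=[ray(a,*p,.054) for p in cv2.boxPoints(r)];print(np.round(P,4),np.mean(P,0))
m=(((R>150)&(B>150)).astype(np.uint8));k[:]=0;k[75:180,20:130]=1
r=cv2.minAreaRect(np.argwhere(m&k)[:,::-1].astype(np.float32));P=[ray(a,*p,.012) for p in cv2.boxPoints(r)];print(np.round(P,3))
E
```

```text
red [314.2 202.6  48. ] [0.575  0.0339 0.044 ]
knob [256.2 172.7  92. ] [ 0.5162 -0.0616  0.085 ]
marble [258.5 253.2 164. ] [ 0.6552 -0.0582  0.067 ]
panel [  76.4  123.8 6432. ] [ 0.4492 -0.3588  0.012 ]
tip [328 328 328 329] [220 221 222 223] [0.60367194 0.05763993 0.049     ] [0.70280631 0.06178903 0.07      ]
((257.22930908203125, 225.42039489746094), (74.30976104736328, 44.11472702026367), 87.95458984375)
[[ 0.5493 -0.0977  0.054 ]
 [ 0.5467 -0.0272  0.054 ]
 [ 0.6777 -0.0205  0.054 ]
 [ 0.6807 -0.0959  0.054 ]] [ 0.61359975 -0.06032848  0.054     ]
[[ 0.39  -0.427  0.012]
 [ 0.369 -0.264  0.012]
 [ 0.512 -0.258  0.012]
 [ 0.538 -0.433  0.012]]
```

```bash
python3 -m crank '[[0.4,[-0.016,-0.004,0.03],[0,0,0]],[0.4,[0,0,0.04],[0,0,0]],[0.4,[0,0,0.04],[0,0,0]],[0.4,[0,0,0.03],[0,0,0]],[0.4,[0,0,0.02],[0,0,0]],[0.4,[0,0,0],[0,0,0]]]'
python3 - <<'E'
from h import *
a=snap('wrist','w2.png');print(robot.get_obs()['tool_pos'])
E
```

```text
time: 3.0
tool_pos: [0.5131, -0.0604, 0.1381]
ee_rot: [3.14, -0.007, -3.14]
wrist_force: [-0.0, -0.8, 0.5]
width: 0.0566
finger_force: 0.0
[ 0.51457167 -0.06075628  0.14061606]
```

View pics/w2.png

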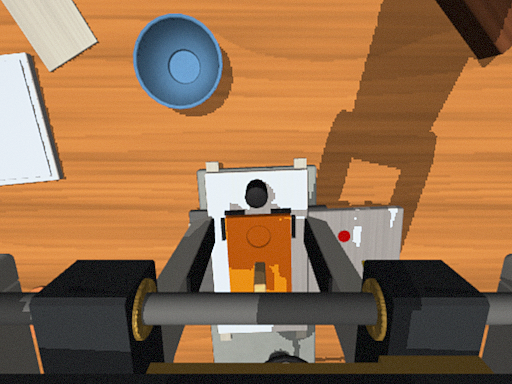

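The knob is at (256,190), on the tool's centre line, and the bowl and the fingers are clear of it. I'll check x and then descend.

```bash
python3 - <<'E'
from h import *
a=snap('wrist');R,G,B=chan(a)
q=cen(R+G+B<110,(242,272,175,209));print(q,ray(a,*q[:2],.08),robot.get_obs()['tool_pos'])
E
python3 -m crank '[[0.4,[-0.002,0,0.03],[0,0,0]],[0.4,[0,0,0.03],[0,0,0]],[0.4,[0,0,0.018],[0,0,0]],[0.4,[0,0,0.006],[0,0,0]],[0.4,[0,0,0],[0,0,0]],[1,[0,0,0],[0,0,0]],[1,[0,0,0],[0,0,0]],[1,[0,0,0],[0,0,0]]]'
python3 -m crank '[[1,[0,0,0],[0,0,0]],[1,[0,0,0],[0,0,0]]]'
```

```text
(np.float64(256.8488888888889), np.float64(188.91555555555556), 225) [ 0.51454471 -0.06321363  0.08      ] [ 0.5157517  -0.06103137  0.14245433]
time: 3.9
tool_pos: [0.5186, -0.0613, 0.0595]
ee_rot: [-3.141, 0.003, -3.14]
wrist_force: [0.2, 0.0, -0.7]
width: 0.0355
finger_force: 0.0
time: 4.1
tool_pos: [0.5179, -0.0611, 0.0583]
ee_rot: [-3.142, 0.001, -3.14]
wrist_force: [0.4, -0.7, 0.3]
width: 0.0199
finger_force: 0.0
```

```bash
python3 -m crank '[[1,[0,0,0],[0,0,0]],[1,[0,0,0],[0,0,0]],[1,[0,0,0],[0,0,0]]]'
python3 - <<'E'
from h import *
a=snap('wrist','w3.png')
E
```

```text
time: 4.4
tool_pos: [0.5176, -0.0611, 0.0579]
ee_rot: [3.141, -0.0, -3.14]
wrist_force: [-0.4, 0.7, 0.1]
width: 0.0006
finger_force: 0.0
```

View pics/w3.png

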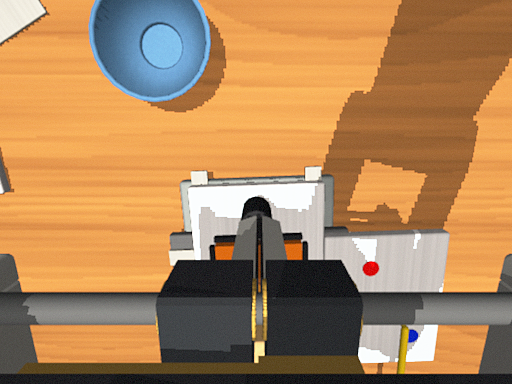

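The fingers closed on nothing. The knob is on the −x side of them, with its top at about (257,205). I'll locate it by depth.

```bash
python3 - <<'E'
from h import *
a=snap('wrist');print(robot.get_obs()['tool_pos'])
for v in range(192,224,3): print(v,[ (pt(a,u,v)).round(3).tolist() for u in (250,257,264)])
E
```

```text
[ 0.51761714 -0.06108753  0.05791137]
192 [[0.508, -0.069, 0.044], [0.508, -0.063, 0.045], [0.508, -0.058, 0.045]]
195 [[0.51, -0.069, 0.045], [0.51, -0.063, 0.045], [0.51, -0.058, 0.044]]
198 [[0.508, -0.068, 0.06], [0.508, -0.063, 0.062], [0.513, -0.058, 0.045]]
201 [[0.508, -0.068, 0.067], [0.507, -0.063, 0.071], [0.509, -0.058, 0.064]]
204 [[0.509, -0.068, 0.073], [0.508, -0.063, 0.077], [0.509, -0.058, 0.073]]
207 [[0.508, -0.068, 0.081], [0.508, -0.063, 0.083], [0.509, -0.058, 0.079]]
210 [[0.509, -0.068, 0.086], [0.508, -0.063, 0.088], [0.509, -0.058, 0.086]]
213 [[0.509, -0.067, 0.091], [0.51, -0.063, 0.09], [0.51, -0.058, 0.089]]
216 [[0.511, -0.067, 0.091], [0.511, -0.063, 0.091], [0.512, -0.058, 0.09]]
219 [[0.509, -0.067, 0.103], [0.511, -0.063, 0.098], [0.444, -0.062, 0.277]]
222 [[0.509, -0.067, 0.108], [0.51, -0.063, 0.106], [0.509, -0.059, 0.109]]
```

```bash
python3 - <<'E'
from h import *
a=snap('wrist');b=snap('scene')
X=cv2.resize(a['color'][185:275,210:310],(400,360),interpolation=3)
Y=cv2.resize(b['color'][170:280,205:325],(392,360),interpolation=3)
cv2.imwrite('pics/w4.png',np.hstack([X,Y])[:,:,::-1])
for v in (235,245):print([(u,*pt(a,u,v).round(3)) for u in range(230,292,5)])
E
```

```text
[(230, np.float64(0.545), np.float64(-0.086), np.float64(0.045)), (235, np.float64(0.544), np.float64(-0.081), np.float64(0.046)), (240, np.float64(0.508), np.float64(-0.072), np.float64(0.129)), (245, np.float64(0.509), np.float64(-0.069), np.float64(0.128)), (250, np.float64(0.509), np.float64(-0.066), np.float64(0.127)), (255, np.float64(0.509), np.float64(-0.064), np.float64(0.127)), (260, np.float64(0.51), np.float64(-0.061), np.float64(0.125)), (265, np.float64(0.509), np.float64(-0.058), np.float64(0.127)), (270, np.float64(0.509), np.float64(-0.056), np.float64(0.127)), (275, np.float64(0.509), np.float64(-0.053), np.float64(0.127)), (280, np.float64(0.509), np.float64(-0.05), np.float64(0.127)), (285, np.float64(0.543), np.float64(-0.04), np.float64(0.049)), (290, np.float64(0.543), np.float64(-0.036), np.float64(0.049))]
[(230, np.float64(0.55), np.float64(-0.085), np.float64(0.053)), (235, np.float64(0.509), np.float64(-0.073), np.float64(0.14)), (240, np.float64(0.509), np.float64(-0.071), np.float64(0.14)), (245, np.float64(0.509), np.float64(-0.068), np.float64(0.14)), (250, np.float64(0.508), np.float64(-0.066), np.float64(0.141)), (255, np.float64(0.508), np.float64(-0.064), np.float64(0.141)), (260, np.float64(0.51), np.float64(-0.061), np.float64(0.137)), (265, np.float64(0.509), np.float64(-0.059), np.float64(0.14)), (270, np.float64(0.509), np.float64(-0.056), np.float64(0.141)), (275, np.float64(0.509), np.float64(-0.054), np.float64(0.139)), (280, np.float64(0.509), np.float64(-0.051), np.float64(0.14)), (285, np.float64(0.549), np.float64(-0.041), np.float64(0.055)), (290, np.float64(0.549), np.float64(-0.037), np.float64(0.054))]
```

View pics/w4.png

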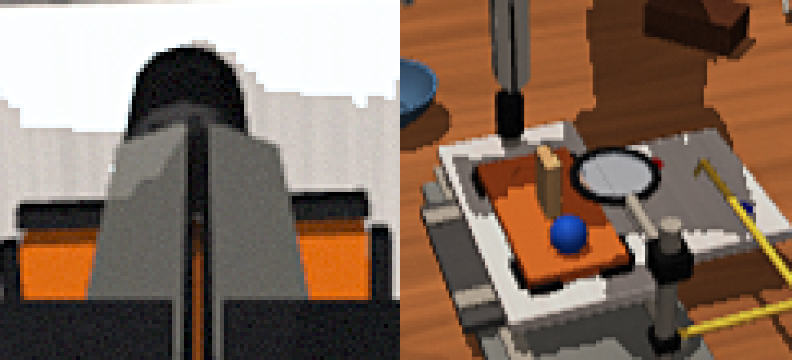

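The scene view shows the closed fingers emerging just above the knob's top, although the reported TCP is 0.058. I'll open the fingers and measure where their tips really are.

```bash
python3 -m crank '[[0.4,[0,0,0],[0,0,0]],[0.4,[0,0,0],[0,0,0]],[0.4,[0,0,0],[0,0,0]],[0.4,[0,0,0],[0,0,0]],[0.4,[0,0,0],[0,0,0]]]'
python3 - <<'E'
from h import *
for n in('wrist','scene'):
    a=snap(n);v,u=np.mgrid[0:384,0:512];z=a['z_map']
    P=np.stack([(u-a['cx'])/a['fx']*z,(v-a['cy'])/a['fy']*z,z],-1)-a['t'];P=P@a['R']
    m=(z>0)&(P[...,0]>.495)&(P[...,0]<.54)&(abs(P[...,1]+.061)<.06)&(P[...,2]>.05)&(P[...,2]<.15)
    Q=P[m]
    for y0 in np.arange(-.12,0,.008):
        q=Q[(Q[:,1]>=y0)&(Q[:,1]<y0+.008)]
        if len(q):print(n,round(y0,3),len(q),'zmin',q[:,2].min().round(3),'zmax',q[:,2].max().round(3),'x',q[:,0].min().round(3),q[:,0].max().round(3))
E
```

```text
time: 5.1
tool_pos: [0.5177, -0.0611, 0.058]
ee_rot: [3.142, 0.0, -3.14]
wrist_force: [-0.5, -0.9, -0.1]
width: 0.0366
finger_force: 0.0
wrist -0.096 280 zmin 0.104 zmax 0.15 x 0.508 0.51
wrist -0.088 883 zmin 0.098 zmax 0.15 x 0.508 0.527
wrist -0.08 89 zmin 0.058 zmax 0.092 x 0.511 0.524
wrist -0.072 458 zmin 0.057 zmax 0.092 x 0.507 0.528
wrist -0.064 464 zmin 0.057 zmax 0.092 x 0.507 0.528
wrist -0.056 95 zmin 0.059 zmax 0.091 x 0.511 0.523
wrist -0.048 583 zmin 0.098 zmax 0.15 x 0.508 0.527
wrist -0.04 542 zmin 0.099 zmax 0.15 x 0.508 0.51
wrist -0.032 36 zmin 0.108 zmax 0.149 x 0.508 0.509
scene -0.096 70 zmin 0.102 zmax 0.15 x 0.508 0.531
scene -0.088 41 zmin 0.097 zmax 0.149 x 0.525 0.529
scene -0.08 22 zmin 0.057 zmax 0.088 x 0.515 0.527
scene -0.072 57 zmin 0.051 zmax 0.091 x 0.512 0.53
scene -0.064 41 zmin 0.051 zmax 0.09 x 0.51 0.53
scene -0.056 14 zmin 0.055 zmax 0.088 x 0.514 0.526
scene -0.048 39 zmin 0.097 zmax 0.148 x 0.51 0.529
scene -0.04 68 zmin 0.097 zmax 0.149 x 0.523 0.53
scene -0.032 18 zmin 0.106 zmax 0.149 x 0.525 0.529
```

The real fingertips are at z≈0.097, about 39 mm above the reported TCP, so the fingers closed over the top of the knob. I'll use actual tip z = reported z + 0.039 from here and descend 42 mm more.

```bash
python3 -m crank '[[0.4,[0,-0.002,0],[0,0,0]],[0.4,[0,0,0.015],[0,0,0]],[0.4,[0,0,0.015],[0,0,0]],[0.4,[0,0,0.008],[0,0,0]],[0.4,[0,0,0.004],[0,0,0]],[1,[0,0,0],[0,0,0]],[1,[0,0,0],[0,0,0]],[1,[0,0,0],[0,0,0]]]'
python3 -m crank '[[1,[0,0,0],[0,0,0]],[1,[0,0,0],[0,0,0]],[1,[0,0,0],[0,0,0]]]'
cat >> h.py <<'E'
def cloud(a):
    v,u=np.mgrid[0:384,0:512];z=a['z_map']
    return (np.stack([(u-a['cx'])/a['fx']*z,(v-a['cy'])/a['fy']*z,z],-1)-a['t'])@a['R']
E
python3 - <<'E'
from h import *
a=snap('top','top2.png');b=snap('scene','sc2.png');w=snap('wrist','w5.png')
T=cv2.resize(a['color'][100:190,215:305],(400,400),interpolation=3);S=cv2.resize(b['color'][170:280,205:325],(400,400),interpolation=3)
cv2.imwrite('pics/m5.png',np.hstack([T,S])[:,:,::-1])
for n,s in(('top',a),('scene',b),('wrist',w)):
    R,G,B=chan(s);P=cloud(s);k=(P[...,2]>.03)&(P[...,2]<.06)&(P[...,0]>.5)&(P[...,0]<.72)&(P[...,1]>0)&(P[...,1]<.12)
    for c,m in(('red',(R>G+50)&(R>B+50)&k),('blue',(B>R+35)&(B>G+20)&k)):
        v,u=np.nonzero(m)
        if len(u):print(n,c,len(u),u.mean().round(1),v.mean().round(1),ray(s,u.mean(),v.mean(),.044).round(4))
    v,u=np.nonzero((R>110)&(G>95)&(B<75)&(P[...,0]>.56)&(P[...,0]<.75)&(P[...,1]>.03)&(P[...,1]<.09)&(P[...,2]>.035)&(P[...,2]<.085))
    if len(u):
        i=np.argsort(P[v,u,0])[:6];print(n,'yellow',len(u),[(u[j],v[j],*P[v[j],u[j]].round(3).tolist()) for j in i])
E
```

```text
time: 6.0
tool_pos: [0.5183, -0.0633, 0.0168]
ee_rot: [-3.141, 0.002, -3.139]
wrist_force: [0.4, -0.2, 0.3]
width: 0.0358
finger_force: 0.0
time: 6.3
tool_pos: [0.518, -0.0631, 0.0165]
ee_rot: [-3.142, 0.001, -3.139]
wrist_force: [0.2, 0.3, 1.5]
width: 0.0217
finger_force: 30.0
top red 11 252.8 160.7 [0.5738 0.0329 0.044 ]
top blue 18 239.7 139.8 [0.6415 0.077  0.044 ]
top yellow 72 [(np.int64(246), np.int64(147), 0.614, 0.055, 0.068), (np.int64(246), np.int64(146), 0.615, 0.054, 0.078), (np.int64(245), np.int64(146), 0.616, 0.058, 0.072), (np.int64(246), np.int64(145), 0.619, 0.055, 0.075), (np.int64(245), np.int64(145), 0.62, 0.058, 0.071), (np.int64(246), np.int64(144), 0.622, 0.055, 0.077)]
scene red 9 296.4 227.6 [0.6128 0.0558 0.044 ]
scene blue 10 310.6 232.9 [0.6411 0.08   0.044 ]
scene yellow 92 [(np.int64(304), np.int64(226), 0.611, 0.076, 0.043), (np.int64(298), np.int64(219), 0.615, 0.057, 0.071), (np.int64(297), np.int64(219), 0.616, 0.054, 0.072), (np.int64(306), np.int64(228), 0.621, 0.077, 0.044), (np.int64(299), np.int64(220), 0.621, 0.057, 0.072), (np.int64(300), np.int64(221), 0.624, 0.058, 0.071)]
wrist blue 51 442.4 370.1 [0.6407 0.0799 0.044 ]
wrist yellow 209 [(np.int64(424), np.int64(335), 0.601, 0.056, 0.052), (np.int64(422), np.int64(334), 0.601, 0.055, 0.051), (np.int64(424), np.int64(336), 0.601, 0.055, 0.053), (np.int64(425), np.int64(336), 0.602, 0.056, 0.053), (np.int64(425), np.int64(337), 0.602, 0.056, 0.054), (np.int64(425), np.int64(338), 0.602, 0.055, 0.054)]
```

View pics/m5.png

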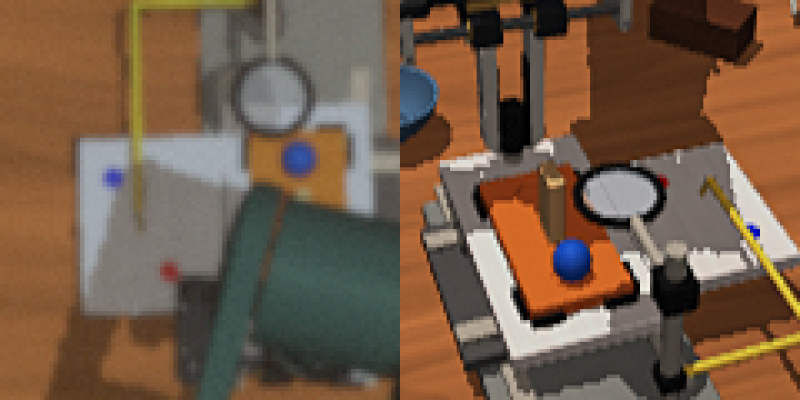

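The knob is gripped (width 21.7 mm, 30 N). The pointer tip is at about (0.602,0.056), red at (0.574,0.0335) and blue at (0.641,0.079). I'll move the deck by (+0.028,+0.022) to reach red.

```bash
python3 -m crank '[[1,[-0.005,0.004,0],[0,0,0]],[1,[-0.006,0.005,0],[0,0,0]],[1,[-0.006,0.005,0],[0,0,0]],[1,[-0.006,0.004,0],[0,0,0]],[1,[-0.003,0.003,0],[0,0,0]],[1,[-0.002,0.001,0],[0,0,0]],[1,[0,0,0],[0,0,0]],[1,[0,0,0],[0,0,0]]]'
cat > m.py <<'E'
from h import *
print(robot.get_obs()['tool_pos'])
for n in('top','scene','wrist'):
    s=snap(n);R,G,B=chan(s);P=cloud(s);k=(P[...,2]>.03)&(P[...,2]<.06)&(P[...,0]>.5)&(P[...,0]<.72)&(P[...,1]>0)&(P[...,1]<.14)
    for c,m in(('red',(R>G+50)&(R>B+50)&k),('blue',(B>R+35)&(B>G+20)&k)):
        v,u=np.nonzero(m)
        if len(u):print(n,c,len(u),u.mean().round(1),v.mean().round(1),ray(s,u.mean(),v.mean(),.044).round(4))
    v,u=np.nonzero((R>90)&(G>80)&(B<.65*G)&(abs(R-G)<50)&(P[...,0]>.56)&(P[...,0]<.75)&(P[...,1]>.03)&(P[...,1]<.09)&(P[...,2]>.03)&(P[...,2]<.085))
    if len(u):
        i=np.argsort(P[v,u,0])[:4];print(n,'yellow',len(u),[(int(u[j]),int(v[j]),*ray(s,u[j],v[j],.05).round(3).tolist()) for j in i])
    if n=='top': T=cv2.resize(s['color'][115:175,220:280],(400,400),interpolation=3)
    if n=='wrist': W=cv2.resize(s['color'][284:384,352:452],(400,400),interpolation=3)
cv2.imwrite('pics/m.png',np.hstack([T,W])[:,:,::-1])
E
python3 m.py
```

```text
time: 7.25
tool_pos: [0.547, -0.0404, 0.0164]
ee_rot: [3.141, 0.003, -3.139]
wrist_force: [1.3, 0.4, 4.3]
width: 0.0214
finger_force: 30.0
[ 0.54696568 -0.04040018  0.01643691]
top red 2 245.0 151.5 [0.6035 0.059  0.044 ]
top blue 19 232.9 130.6 [0.6713 0.0998 0.044 ]
top yellow 54 [(246, 146, 0.621, 0.056, 0.05), (246, 145, 0.624, 0.056, 0.05), (246, 144, 0.627, 0.056, 0.05), (246, 143, 0.63, 0.056, 0.05)]
scene red 17 297.6 226.5 [0.6097 0.06   0.044 ]
scene blue 19 323.8 239.3 [0.6712 0.0996 0.044 ]
scene yellow 110 [(299, 219, 0.59, 0.071, 0.05), (301, 222, 0.603, 0.071, 0.05), (304, 226, 0.619, 0.072, 0.05), (298, 219, 0.59, 0.069, 0.05)]
wrist blue 112 438.8 370.2 [0.6699 0.1001 0.044 ]
wrist yellow 236 [(407, 326, 0.624, 0.066, 0.05), (407, 327, 0.625, 0.067, 0.05), (408, 334, 0.631, 0.068, 0.05), (407, 330, 0.628, 0.067, 0.05)]
```

View pics/m.png

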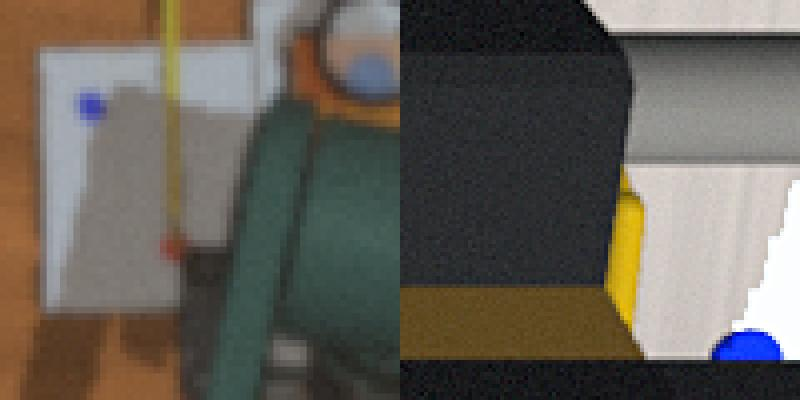

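The top crop shows the tip over the red dot at about (175,245), with red spanning (160–187, 235–262), so the error is about 3 mm at most. I'll dwell here for a second, then slide by (−0.069,−0.044) to blue.

```bash
python3 -m crank '[[1,[0,0,0],[0,0,0]],[1,[0,0,0],[0,0,0]],[1,[0,0,0],[0,0,0]],[1,[0,0,0],[0,0,0]],[1,[0,0,0],[0,0,0]],[1,[0,0,0],[0,0,0]],[1,[0,0,0],[0,0,0]],[1,[0,0,0],[0,0,0]]]'
python3 -m crank '[[1,[0.005,-0.003,0],[0,0,0]],[1,[0.007,-0.005,0],[0,0,0]],[1,[0.007,-0.005,0],[0,0,0]],[1,[0.008,-0.005,0],[0,0,0]],[1,[0.008,-0.005,0],[0,0,0]],[1,[0.008,-0.005,0],[0,0,0]],[1,[0.008,-0.005,0],[0,0,0]],[1,[0.007,-0.004,0],[0,0,0]]]'
python3 -m crank '[[1,[0.005,-0.003,0],[0,0,0]],[1,[0.004,-0.002,0],[0,0,0]],[1,[0.002,-0.002,0],[0,0,0]],[1,[0,0,0],[0,0,0]],[1,[0,0,0],[0,0,0]]]'
python3 m.py
```

```text
time: 8.2
tool_pos: [0.5463, -0.0404, 0.0164]
ee_rot: [3.14, 0.002, -3.139]
wrist_force: [0.5, 1.7, 5.1]
width: 0.0216
finger_force: 30.0
time: 9.0
tool_pos: [0.4877, -0.0781, 0.0164]
ee_rot: [3.141, 0.002, -3.14]
wrist_force: [1.4, 1.4, 5.1]
width: 0.0214
finger_force: 30.0
time: 9.5
tool_pos: [0.4762, -0.0854, 0.0164]
ee_rot: [3.141, -0.0, -3.14]
wrist_force: [0.4, -0.0, 7.1]
width: 0.0217
finger_force: 30.0
[ 0.47621229 -0.08535491  0.0163798 ]
top red 9 259.1 173.7 [0.5319 0.0116 0.044 ]
top blue 12 246.5 152.8 [0.5995 0.054  0.044 ]
top yellow 82 [(246, 146, 0.621, 0.056, 0.05), (245, 146, 0.62, 0.059, 0.05), (246, 145, 0.624, 0.056, 0.05), (245, 145, 0.624, 0.059, 0.05)]
scene red 14 268.2 211.9 [0.5324 0.0111 0.044 ]
scene blue 17 294.2 224.5 [0.6003 0.0551 0.044 ]
scene yellow 111 [(301, 222, 0.603, 0.071, 0.05), (295, 222, 0.599, 0.057, 0.05), (296, 222, 0.599, 0.06, 0.05), (304, 226, 0.619, 0.072, 0.05)]
wrist blue 102 439.2 370.5 [0.5992 0.0551 0.044 ]
wrist yellow 1 [(412, 372, 0.595, 0.03, 0.05)]
```

View pics/m.png

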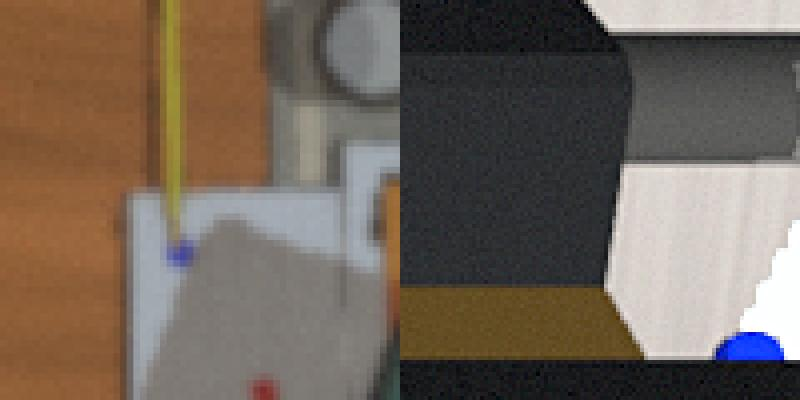

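In the top crop the blue dot's centre is at (180,254) and the tip ends at about (177,241), so the deck should come 3 mm toward +x. I'll nudge it, dwell and re-measure.

```bash
python3 -m crank '[[1,[-0.002,0.001,0],[0,0,0]],[1,[-0.001,0,0],[0,0,0]],[1,[0,0,0],[0,0,0]],[1,[0,0,0],[0,0,0]],[1,[0,0,0],[0,0,0]],[1,[0,0,0],[0,0,0]],[1,[0,0,0],[0,0,0]],[1,[0,0,0],[0,0,0]]]'
python3 m.py | grep -v yellow
python3 - <<'E'
from h import *
A=np.mean([snap('top')['color'].astype(float) for _ in range(4)],0)
for v in range(143,158):print(v,[tuple(int(x) for x in A[v,u]) for u in range(244,250)])
E
```

```text
time: 10.45
tool_pos: [0.479, -0.0849, 0.0164]
ee_rot: [-3.141, -0.001, -3.14]
wrist_force: [-0.5, -1.2, 7.4]
width: 0.0215
finger_force: 30.0
[ 0.47899804 -0.0849235   0.01639258]
top red 8 259.1 172.9 [0.5345 0.0116 0.044 ]
top blue 9 246.8 151.9 [0.6023 0.0532 0.044 ]
scene red 18 273.2 215.0 [0.5488 0.0188 0.044 ]
scene blue 15 294.7 225.1 [0.6026 0.0553 0.044 ]
wrist blue 97 439.4 370.5 [0.6018 0.0555 0.044 ]
143 [(129, 113, 92), (142, 128, 65), (148, 146, 78), (133, 131, 111), (143, 142, 140), (149, 146, 145)]
144 [(136, 128, 114), (143, 133, 74), (151, 152, 88), (144, 148, 135), (154, 159, 163), (160, 167, 169)]
145 [(137, 131, 119), (144, 135, 79), (151, 152, 92), (148, 152, 139), (158, 165, 169), (162, 170, 175)]
146 [(138, 134, 124), (140, 132, 82), (150, 150, 93), (148, 152, 141), (159, 165, 171), (163, 170, 176)]
147 [(142, 142, 138), (135, 129, 94), (149, 145, 100), (152, 156, 148), (159, 166, 171), (162, 169, 174)]
148 [(148, 151, 154), (131, 125, 105), (148, 139, 106), (156, 158, 157), (159, 166, 175), (158, 164, 170)]
149 [(150, 155, 160), (129, 123, 113), (140, 129, 
[... 200 characters left out ...]
, (120, 107, 109), (91, 85, 131), (88, 87, 139), (114, 110, 123)]
152 [(139, 146, 172), (110, 111, 157), (108, 103, 141), (83, 80, 139), (84, 80, 125), (110, 104, 112)]
153 [(149, 157, 174), (126, 132, 168), (111, 113, 165), (94, 95, 154), (102, 99, 126), (118, 112, 113)]
154 [(161, 168, 177), (151, 158, 174), (136, 142, 169), (118, 120, 148), (119, 115, 123), (124, 118, 114)]
155 [(161, 168, 177), (160, 167, 175), (149, 154, 162), (129, 128, 133), (125, 119, 117), (126, 119, 115)]
156 [(164, 171, 177), (158, 164, 170), (145, 148, 150), (131, 127, 124), (127, 121, 116), (126, 120, 116)]
157 [(163, 170, 177), (155, 160, 165), (138, 136, 136), (128, 123, 119), (125, 120, 114), (124, 119, 114)]
```

The yellow rod ends near (246,151) and the blue dot's centre is near (247,152), so they agree to about 2 mm. I'll release, rise and go above the tray grip.

```bash
python3 -m crank '[[0.4,[0,0,0],[0,0,0]],[0.4,[0,0,0],[0,0,0]],[0.4,[0,0,0],[0,0,0]],[0.4,[0,0,0],[0,0,0]],[0.4,[0,0,-0.02],[0,0,0]],[0.4,[0,0,-0.03],[0,0,0]],[0.4,[0,0,-0.04],[0,0,0]],[0.4,[0,0,-0.02],[0,0,-1.4]]]'
python3 -m crank '[[0.4,[-0.03,0.001,0],[0,0,0]],[0.4,[-0.03,0.001,0],[0,0,0]],[0.4,[0,0,0],[0,0,0]],[0.4,[0,0,0],[0,0,0]]]'
python3 - <<'E'
from h import *
s=snap('wrist');P=cloud(s);R,G,B=chan(s);print(robot.get_obs()['tool_pos'])
def show(n,m):
    q=P[m];print(n,len(q),*( (np.percentile(q,[2,50,98],axis=0).T.round(4).tolist()) if len(q) else []))
k=(P[...,0]>.54)&(P[...,0]<.62)&(abs(P[...,1]+.082)<.022)
show('grip top',k&(P[...,2]>.092)&(P[...,2]<.108))
show('grip',k&(P[...,2]>.065)&(P[...,2]<.106))
show('marble',(B>R+60)&(P[...,0]>.58)&(P[...,0]<.66)&(abs(P[...,1]+.08)<.03))
show('finger',(P[...,0]>.5)&(P[...,0]<.57)&(abs(P[...,1]+.082)<.06)&(P[...,2]>.12)&(P[...,2]<.16))
a=snap('top');R,G,B=chan(a);q=cen((B>R+35)&(B>G+20),(238,256,145,160));print('blue',q,ray(a,*q[:2],.044))
E
```

```text
time: 11.6
tool_pos: [0.4809, -0.0845, 0.1292]
ee_rot: [-3.14, 0.004, -3.114]
wrist_force: [-0.3, -0.3, 0.8]
width: 0.0565
finger_force: 0.0
time: 12.0
tool_pos: [0.539, -0.0804, 0.125]
ee_rot: [3.141, -0.003, -3.115]
wrist_force: [-0.1, -0.1, -0.9]
width: 0.0566
finger_force: 0.0
[ 0.53870154 -0.08047062  0.12522203]
grip top 407 [0.5622, 0.5728, 0.5869] [-0.0879, -0.0819, -0.0763] [0.0937, 0.1008, 0.1023]
grip 892 [0.5621, 0.5811, 0.6192] [-0.0891, -0.0811, -0.0687] [0.0662, 0.0849, 0.102]
marble 465 [0.607, 0.6142, 0.6261] [-0.0889, -0.0787, -0.0676] [0.0636, 0.0737, 0.0778]
finger 0
blue (0, 0, 0) [1.09464454 0.88405847 0.044     ]
```

The grip centre is at (0.5747,−0.082). I'll move over it, descend and grip.

```bash
python3 -m crank '[[0.4,[-0.018,-0.001,0],[0,0,0]],[0.4,[-0.018,-0.0015,0],[0,0,0]],[0.4,[0,0,0],[0,0,0]],[0.4,[0,0,0.03],[0,0,0]],[0.4,[0,0,0.03],[0,0,0]],[0.4,[0,0,0.025],[0,0,0]],[0.4,[0,0,0.014],[0,0,0]],[0.4,[0,0,0],[0,0,0]]]'
python3 -m crank '[[0.8,[0,0,0],[0,0,0]],[0.85,[0,0,0],[0,0,0]],[0.9,[0,0,0],[0,0,0]],[1,[0,0,0],[0,0,0]],[1,[0,0,0],[0,0,0]],[1,[0,0,0],[0,0,0]],[1,[0,0,0],[0,0,0]]]'
```

```text
time: 12.9
tool_pos: [0.573, -0.0817, 0.0247]
ee_rot: [3.14, -0.005, -3.115]
wrist_force: [-0.3, -0.1, 0.4]
width: 0.0564
finger_force: 0.0
time: 13.6
tool_pos: [0.5759, -0.0818, 0.0273]
ee_rot: [3.141, 0.001, -3.115]
wrist_force: [0.8, 1.2, 1.7]
width: 0.0117
finger_force: 30.0
```

```bash
python3 - <<'E'
from h import *
s=snap('scene');R,G,B=chan(s);P=cloud(s)
v,u=np.nonzero((B>R+35)&(B>G+20)&(P[...,2]>.03)&(P[...,2]<.06)&(P[...,0]>.56)&(P[...,1]>.02)&(P[...,1]<.12));print(len(u),ray(s,u.mean(),v.mean(),.044))
E
python3 -m crank '[[1,[0,0,-0.002],[0,0,0]],[1,[0,0,-0.005],[0,0,0]],[1,[0,0,-0.008],[0,0,0]],[1,[0,0,-0.010],[0,0,0]],[1,[0,0,-0.012],[0,0,0]],[1,[0,0,-0.012],[0,0,0]],[1,[0,0,-0.012],[0,0,0]],[1,[0,0,-0.012],[0,0,0]]]'
python3 -m crank '[[1,[0,0,-0.010],[0,0,0]],[1,[0,0,-0.008],[0,0,0]],[1,[0,0,-0.005],[0,0,0]],[1,[0,0,-0.002],[0,0,0]],[1,[0,0,0],[0,0,0]],[1,[0,0,0],[0,0,0]]]'
python3 - <<'E'
from h import *
s=snap('scene');R,G,B=chan(s);P=cloud(s);m=(B>R+35)&(B>G+20)
k=m&(P[...,2]>.03)&(P[...,2]<.06)&(P[...,0]>.56)&(P[...,1]>.02)&(P[...,1]<.12)
v,u=np.nonzero(k);print('blue',len(u),ray(s,u.mean(),v.mean(),.044))
k=m&(P[...,2]>.1)&(P[...,2]<.22)&(P[...,0]>.56)&(P[...,0]<.7)&(abs(P[...,1]+.08)<.05);print('marble',k.sum(),np.median(P[k],0))
k=(R>G+50)&(R>B+80)&(P[...,2]>.06)&(P[...,2]<.25)&(P[...,0]>.48)&(P[...,0]<.7)&(abs(P[...,1]+.08)<.05);print('tray',k.sum(),np.percentile(P[k],[2,50,98],axis=0))
E
```

```text
16 [0.60269477 0.05482246 0.044     ]
time: 14.45
tool_pos: [0.5759, -0.0822, 0.1015]
ee_rot: [-3.141, 0.001, -3.115]
wrist_force: [1.3, -0.4, -2.3]
width: 0.0119
finger_force: 30.0
time: 15.05
tool_pos: [0.5753, -0.0821, 0.1243]
ee_rot: [3.141, -0.001, -3.115]
wrist_force: [0.7, 0.8, -2.9]
width: 0.0118
finger_force: 30.0
blue 16 [0.60269477 0.05482246 0.044     ]
marble 100 [ 0.62562901 -0.08161831  0.16658163]
tray 739 [[ 0.51490263 -0.11799659  0.14313484]
 [ 0.59774272 -0.0945287   0.14965838]
 [ 0.64030299 -0.04826952  0.1512245 ]]
```

Tray lifted with the marble seated and the stage still at blue. I'll carry it smoothly to the panel.

```bash
python3 -m crank '[[1,[0.0013,-0.0027,0],[0,0,0]],[1,[0.0026,-0.0054,0],[0,0,0]],[1,[0.0039,-0.0082,0],[0,0,0]],[1,[0.0052,-0.0109,0],[0,0,0]],[1,[0.0065,-0.0136,0],[0,0,0]],[1,[0.0077,-0.0163,0],[0,0,0]],[1,[0.0077,-0.0163,0],[0,0,0]],[1,[0.0077,-0.0163,0],[0,0,0]]]'
python3 -m crank '[[1,[0.0077,-0.0163,0],[0,0,0]],[1,[0.0077,-0.0163,0],[0,0,0]],[1,[0.0077,-0.0163,0],[0,0,0]],[1,[0.0077,-0.0163,0],[0,0,0]],[1,[0.0077,-0.0163,0],[0,0,0]],[1,[0.0077,-0.0163,0],[0,0,0]],[1,[0.0077,-0.0163,0],[0,0,0]],[1,[0.0077,-0.0163,0],[0,0,0]]]'
python3 -m crank '[[1,[0.0077,-0.0163,0],[0,0,0]],[1,[0.0065,-0.0136,0.001],[0,0,0]],[1,[0.0052,-0.0109,0.002],[0,0,0]],[1,[0.0039,-0.0082,0.004],[0,0,0]],[1,[0.0026,-0.0054,0.006],[0,0,0]],[1,[0.0013,-0.0027,0.006],[0,0,0]],[1,[0,0,0.005],[0,0,0]],[1,[0,0,0.003],[0,0,0]]]'
python3 -m crank '[[1,[0,0,0.001],[0,0,0]],[1,[0,0,0],[0,0,0]],[1,[0,0,0],[0,0,0]],[1,[0,0,0],[0,0,0]]]'
python3 - <<'E'
from h import *
s=snap('scene');R,G,B=chan(s);P=cloud(s);m=(B>R+35)&(B>G+20)
k=m&(P[...,2]>.03)&(P[...,2]<.06)&(P[...,0]>.56)&(P[...,1]>.02)&(P[...,1]<.12)
v,u=np.nonzero(k);print('blue',len(u),ray(s,u.mean(),v.mean(),.044))
k=m&(P[...,2]>.1)&(P[...,2]<.2)&(P[...,1]<-.25)&(P[...,1]>-.45);print('marble',k.sum(),np.median(P[k],0))
k=(R>G+50)&(R>B+80)&(P[...,2]>.06)&(P[...,2]<.25)&(P[...,1]<-.25)&(P[...,1]>-.45)&(P[...,0]<.6);print('tray',k.sum(),np.percentile(P[k],[1,50,99],axis=0))
k=(R>140)&(B>140)&(P[...,2]>.004)&(P[...,2]<.02)&(P[...,1]<-.25)&(P[...,0]>.33)&(P[...,0]<.56)&(P[...,1]>-.47);print('panel',k.sum(),np.percentile(P[k],[1,50,99],axis=0))
E
```

```text
time: 15.9
tool_pos: [0.5346, -0.1747, 0.1251]
ee_rot: [-3.141, 0.0, -3.116]
wrist_force: [0.2, -0.1, -2.2]
width: 0.0122
finger_force: 30.0
time: 16.7
tool_pos: [0.4761, -0.3066, 0.1251]
ee_rot: [-3.141, -0.0, -3.116]
wrist_force: [-0.9, -0.0, -2.4]
width: 0.012
finger_force: 30.0
time: 17.5
tool_pos: [0.4516, -0.3619, 0.0969]
ee_rot: [3.14, -0.001, -3.114]
wrist_force: [0.8, -0.6, -2.7]
width: 0.012
finger_force: 30.0
time: 17.9
tool_pos: [0.452, -0.3627, 0.0974]
ee_rot: [-3.141, 0.001, -3.115]
wrist_force: [0.1, 0.1, -1.7]
width: 0.0115
finger_force: 30.0
blue 16 [0.60269477 0.05482246 0.044     ]
marble 101 [ 0.50080075 -0.36339949  0.13872573]
tray 785 [[-0.27514747 -0.40534084  0.06437636]
 [ 0.47884563 -0.35276849  0.12258213]
 [ 0.51751302 -0.31430079  0.24531315]]
panel 643 [[ 0.3852486  -0.42417632  0.00695293]
 [ 0.43411869 -0.39918583  0.00991168]
 [ 0.52649495 -0.30907158  0.01224409]]
```

The tray is centred over the panel with its underside about 10 cm above it. The marble is seated and the stage is at blue, so I'm handing in.

```bash
python3 -c "
from bench import robot
print(robot.close_job())"
```

```text
the job is handed in; nothing more can be done
None
```

The job is handed in (no verdict came back): the stage paused at red and was left at blue (pointer about 2 mm off by my measurement), and the tray is held level over the light panel, underside about 10 cm above it, with the marble in its pocket.

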